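Close the tablet pot, then take up the cleaning tablet with the tongs

TASK

The washer's cleaning tablets are caustic and must stay dry: first put the lid back on the tablet pot so that its seal sits fully home in the mouth, and let go of it. Then grip the tongs, close them on the tablet that lies on the soap dish, and lift it more than 10 cm above the worktop, ready to be carried to the machine; touch the tablet with nothing but the tongs and leave the other things where they stand. Finish holding: keep the tongs squeezed with the tablet between their jaws, put nothing down and let nothing go.

Things in the scene. Friction and masses are not known exactly. Their poses are not given: they have to be found in the camera images.
- pot: Round galvanised-steel storage pot without its lid, 79 mm across, 100 mm high to the rim, wire ears at +-y reaching 47 mm from the axis; loose on the worktop, 0.4 kg, three white tablets in its bottom. The mouth is about 69 mm wide inside. Origin at the centre of its underside, z up along its axis.
- lid: The pot's loose lid, lying right way up: grey steel disc 82 mm across, 10 mm thick, with a round wooden knob 44 mm across at its widest (32 mm above the origin), top at 52 mm; a rubber seal below it. 0.1 kg. Origin at the centre of the disc's underside, z up through the knob. Fully home, the disc lies on the rim: origin 100 mm above the pot's origin, on its axis.
- lid_seal_foot (a point): Centre of the foot of the lid's black rubber plug seal, 7 mm below the lid's origin; the seal is 64 mm across and 7 mm deep, its lower edge bevelled to 57 mm across. It rests on the worktop at the start and goes inside the pot's mouth when fully home.
- tablet: Hard white pressed tablet, a round disc 34 mm across and 18 mm thick, lying flat on the soap dish; 28 g. Origin at the centre of its underside, z up (its axis).
- dish: Low slatted wooden soap dish, a rectangle 112 mm (its x) by 82 mm (its y); the tops of its seven cross slats, on which the tablet lies, are 13 mm above the worktop. Loose, 0.15 kg. Origin at the centre of its underside.
- tongs: Head (round steel, hanging loop) and frame of sprung tongs, 240 mm long, 0.1 kg, lying on edge on the worktop: the two arms open and close sideways (along y), level with the worktop. Origin on the middle line between the two black grip sleeves, at underside height; x points to the jaws and always stays on the middle line, z up. Pivot at x = -85 mm, head's loop ends at x = -120 mm.
- tongs_grip (a point): Midway between the grip sleeves, 15 mm above the tongs' underside: grip here from above, pressing along y. Sleeves: x -30 to +30 mm, z 3 to 27 mm, at rest 55 mm over their outsides. A spring holds the arms open: 3 N per side here at rest, 6 N with the jaws on the tablet. Centre of mass within 10 mm.
- tongs_jaws (a point): Midway between the jaws at the middle of their cups, 102 mm ahead of the tongs' origin, 15 mm above the underside. Jaws: cupped black pads, x 86 to 118 mm, z 0 to 30 mm, at rest 78 mm apart inside. Each mm of squeeze over the sleeves brings them 2.3 mm closer; on the tablet the sleeves measure about 36 mm; fully squeezed 29 mm.
- tongs_left: The tongs' arm on the +y side: steel strip with black grip sleeve and black cupped jaw. Origin at its pivot; at rest its axes are those of the tongs, and it turns about z by up to 0.155 rad (towards -y) as the tongs close.
- tongs_right: The tongs' arm on the -y side, mirror image of the other; it turns by the same angle the other way.
- candle_jar: Bystander: glass jar with a pale candle, 76 mm across, 90 mm high. Origin at the centre of its underside.
- peg_box: Bystander: wooden box with a small drawer, 126 by 150 by 62 mm. Origin at the centre of its underside.
- dryer_ball: Bystander: grey felted ball, 64 mm across. Origin at its underside as it lies at the start.
There are look-alikes about, which are no part of the job. Leave any orange or pink look-alike of the lid alone.

How it is judged:
By the outcome, as a careful person would: the job done as asked, in the order asked, and still so for the second after the job is handed in, while the arm keeps its last pose, push and grip.
It also fails if it takes over 58 s, if anything falls off the work surface, if the arm or the gripper's body presses on something with over 40 N, if the wrist force passes 120 N, or if a joint passes its speed limit or range.

ROBOT

A 7-joint arm with a two-finger parallel gripper is mounted at the origin on a cart in front of the work surface, level with it; the furniture and walls round the work are solid. World frame = base frame: x ahead of the robot, y to its left, z up, the work surface at z = 0. Lengths are in m, angles in rad, forces in N, time in s.
With the tool pointing down it reaches from about 0.425 to 0.95 m from the base axis. Payload 4.7 kg.
Tool frame: the origin (TCP) lies where the fingers leave the gripper's body, on its centre line; the fingertips stand 70 mm ahead of it and the grasp point (between the pads) lies 51 mm ahead of it; z points along the fingers, y is the line along which they close (so a half turn about z gives the same grasp; the last joint's range is limited). The gripper opens to 87 mm and grips with 3 to 60 N. Pads are 19 mm wide; open, the fingers measure 117 mm over their backs; the gripper's body (75 mm by 190 mm) begins 51 mm behind the grasp point.
Start: joints at [-1.278, 0.469, -0.049, 1.532, 0.024, 1.141, -0.082], TCP at [0.213, 0.64, 0.292] pointing down, gripper open.
Joint ranges: [-2.59, 2.59], [-0.33, 1.99], [-1.39, 1.29], [0.1, 2.45], [-1.04, 4.18], [0.21, 1.99], [-2.66, 2.66]. Speed limits (rad/s): [2.57, 2.57, 3.14, 3.14, 3.14, 3.14, 3.14].

INTERFACE

Orientations are given as a unit quaternion [w, x, y, z].
In Python, from workcell import manip gives the robot as it stands.
- The arm moves only by the tool drive_tool, never from a script. Its arguments are lists of equal length, an entry for each row: "fingers": the closure in counts, from 0 (fully open) to 255 (shut); "travel": the shift along the tool's x, y, z in m, a list of three; "twist": the turn about the tool's z in rad. A call has 1 to 5 rows; each row is the pose to reach, as a shift and turn from the pose commanded when the call began, along the tool's axes at that moment; what a row does not reach only later rows make up. A row lasts 1/8 s, in which the tool goes at most 62.5 mm and 10.7 degrees, less where a joint would pass 70% of its speed; a pose out of reach is approached as far as the arm can. A call with a gripper value outside its range is refused whole. The fingers move at their own pace and stop on an object; "squeeze" is the grip in N (left out, the last holds). Time passes only in rows, so rows that repeat a pose let the fingers close. It gives the time, the measured TCP pose, the force, the opening and the grip force at its end, in the units of the state.
- manip.sense(): the state, without advancing time (a new reading comes with each control period).
- manip.read_camera(name): name is "scene" or "top"; returns (picture, depth): 480x640x3 uint8, blue, green, red; 480x640 float32, m along the optical axis (not along the pixel's ray), 0 where there is no reading.
- manip.get_calibration(name): a dict with "fx", "fy", "cx", "cy" (pixels), "k1" (the pictures are not rectified: a ray, as slopes to the right and down, at radius r is drawn at 1 + k1 r^2 times it, then the intrinsics apply), "world_to_cam" (4x4, takes a point from world to camera coordinates). Camera axes: x right, y down, z forward; pixel columns grow to the right and rows downward; lengths in m; the calibration is good to about 2 mm. A picture is of the moment at which its call begins. get_calibration takes no time and is no camera call.
- manip.sign_off(): hands the job in; it is judged then, once.
The state is a dict: "time": time; "q": joint angles; "qd": joint speeds; "tau": joint torques, N m; "position": TCP position; "eef_rot": TCP orientation; "ft_force": force on the tool from outside, world axes, zero at the start; "wrist_torque": the same for the moment, N m; "gripper_width": finger opening in m; "grip_force": force on a finger pad.
Only numpy, scipy, OpenCV 4.12 (cv2) and the standard library are available. Lean on these libraries where they do the work, as an engineer would, in place of code of your own. Each camera call takes 0.05 s, during which the arm holds its last target. There are 200 camera calls.

## Working session

There is one attempt and no reset: what is moved stays moved. The work goes in short steps, Python scripts to look and compute and a tool call to move; the robot and the scene stay as the last step left them, time stands still between calls to the robot, and variables do not carry over. Pictures are saved under pics/ and viewed, at most 10 in all, crops included, and the job is handed in when it is done.

Besides the shell and the picture viewer there is one more tool, called after ">>>" as a command line: name --pt "numbers of a row" for each row, then --argument value for the rest. drive_tool: Moves the arm, as the interface text tells. Its arguments: {"type":"object","properties":{"fingers":{"type":"array","items":{"type":"number"}},"travel":{"type":"array","items":{"type":"array","items":{"type":"number"}}},"twist":{"type":"array","items":{"type":"number"}},"squeeze":{"type":"number"}},"required":["fingers","travel","twist"]}

```bash
mkdir -p pics; cat > h.py <<'E'
import numpy as np, cv2
from workcell import manip
def und(c,u,v):
    K=np.array([[c['fx'],0,c['cx']],[0,c['fy'],c['cy']],[0,0,1.]])
    return cv2.undistortPoints(np.array([[[u,v]]],float),K,np.array([c['k1'],0,0,0,0.]))[0,0]
def ray(name,u,v):
    c=manip.get_calibration(name);T=np.array(c['world_to_cam']);R=T[:3,:3]
    a=und(c,u,v);d=R.T@np.array([a[0],a[1],1.]);o=-R.T@T[:3,3];return o,d
def onz(name,u,v,z):
    o,d=ray(name,u,v);return o+d*(z-o[2])/d[2]
def dep(name,u,v,D):
    o,d=ray(name,u,v);return o+d*D
def cloud(name,D):
    c=manip.get_calibration(name);T=np.array(c['world_to_cam']);R=T[:3,:3]
    K=np.array([[c['fx'],0,c['cx']],[0,c['fy'],c['cy']],[0,0,1.]])
    v,u=np.mgrid[:480,:640];p=np.stack([u,v],-1).reshape(-1,1,2).astype(float)
    a=cv2.undistortPoints(p,K,np.array([c['k1'],0,0,0,0.]))[:,0]
    d=np.c_[a,np.ones(len(a))]@R; o=-R.T@T[:3,3]
    P=o+d*D.reshape(-1,1); P[D.reshape(-1)<=0]=np.nan
    return P.reshape(480,640,3)
E
python3 - <<'E'
from h import *
for n in('scene','top'):
    p,d=manip.read_camera(n);cv2.imwrite(f'pics/{n}0.png',p);np.save(f'{n}0.npy',d)
    c=manip.get_calibration(n);T=np.array(c['world_to_cam']);print(n,c['fx'],c['k1'],-T[:3,:3].T@T[:3,3],T[:3,:3].round(2).tolist())
s=manip.sense();print(s)
E
```

```text
scene 481.86105684412865 0.006079237659133694 [-0.06025381 -0.66978317  0.42074485] [[0.71, -0.7, -0.0], [-0.27, -0.27, -0.92], [0.65, 0.66, -0.39]]
top 463.7166666197557 -0.11178656069312291 [ 0.39932583 -0.03032254  1.04428789] [[0.0, -1.0, 0.02], [-0.99, -0.0, -0.17], [0.17, -0.02, -0.99]]
{'time': 0.1, 'q': array([-1.27790101,  0.46935608, -0.04863275,  1.53353005,  0.02408514,
        1.14100475, -0.08231673]), 'qd': array([-3.88670476e-04, -1.26821997e-03, -6.90380554e-06, -2.81465690e-03,
       -5.82268383e-04, -4.77309294e-04, -1.39604739e-04]), 'tau': array([ 6.64027848e-04, -5.09173465e+01, -8.09575128e-02, -2.36830205e+01,
       -6.14116411e-02,  3.44420574e-02,  7.00731539e-05]), 'position': array([0.21331422, 0.63998483, 0.29132637]), 'eef_rot': array([-1.23516278e-04,  1.60185109e-01,  9.87086621e-01, -8.47821350e-04]), 'ft_force': array([ 0.60054154, -0.61390511, -0.22682505]), 'wrist_torque': array([-0.04047803,  0.06797863,  0.04130216]), 'grip_force': 0.0, 'gripper_width': 0.08689718296784547}
```

View pics/top0.png

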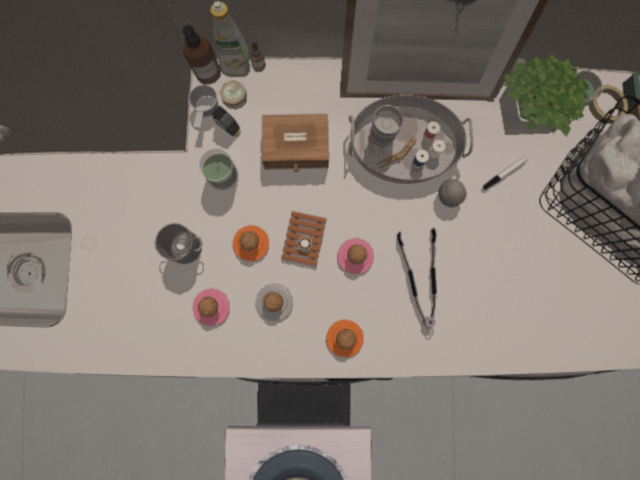

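View pics/scene0.png

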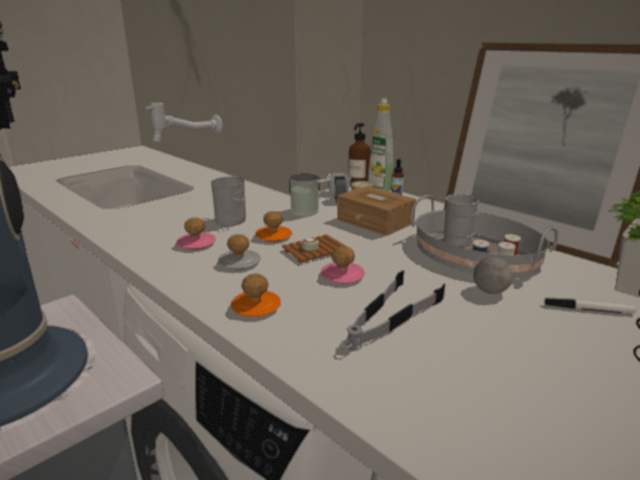

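Top view: the grey lid is at (274,303), with orange look-alikes at (251,243) and (345,339) and pink ones at (356,256) and (210,308). The pot candidates are (178,243) and one in the tray at (386,125). The tablet is on the dish at (305,243), and the tongs have their head at (430,323) and jaws near (400,236) and (433,232). I'll check the lid and pot choices in one close crop.

```bash
python3 - <<'E'
from h import *
p=cv2.imread('pics/top0.png');s=cv2.imread('pics/scene0.png')
r=lambda a,w,h:cv2.resize(a,(w,h),interpolation=cv2.INTER_CUBIC)
a=np.hstack([r(p[205:335,140:330],400,274),r(p[90:180,345:475],400,274)])
b=np.hstack([r(s[165:280,165:335],400,274),r(p[220:345,380:470],200,274),r(p[140:200,190:250],200,274)])
cv2.imwrite('pics/crop1.png',np.vstack([a,b]))
for n in('top','scene'):
    P=cloud(n,np.load(n+'0.npy'));np.save(n+'P.npy',P)
P=np.load('topP.npy')
for nm,(u,v) in dict(lidknob=(273,301),pot=(178,243),potrim=(163,235),tab=(305,243),head=(430,323),pot2=(386,125)).items(): print(nm,P[v,u].round(3))
E
```

```text
lidknob [0.426 0.05  0.057]
pot [0.55  0.262 0.045]
potrim [0.564 0.289 0.069]
tab [ 0.554 -0.016  0.029]
head [ 0.378 -0.289  0.031]
pot2 [ 0.814 -0.196  0.076]
```

View pics/crop1.png

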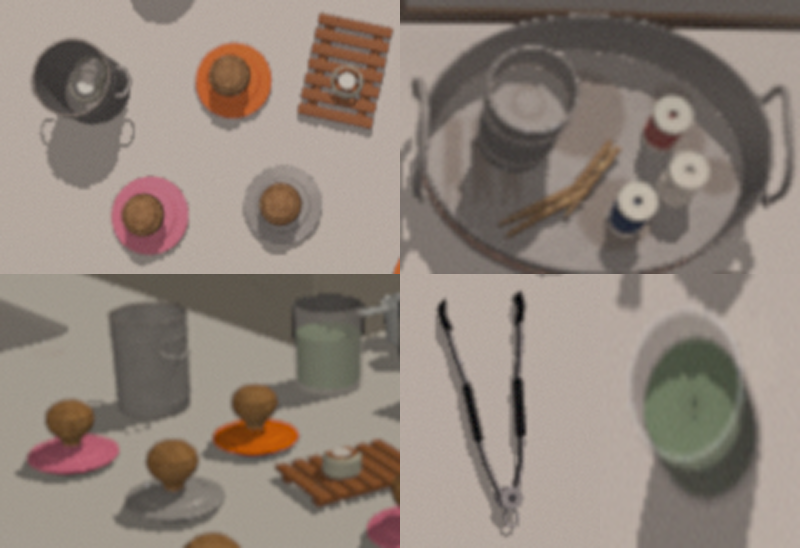

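Confirmed: the open pot with white tablets is at (178,243). The one at (386,125) stands in the tray and doesn't match. The grey lid is at (274,303), and the candle jar is the green one. Next I'll measure positions.

```bash
python3 - <<'E'
from h import *
from scipy.optimize import least_squares
p=cv2.imread('pics/top0.png');P=np.load('topP.npy');S=np.load('sceneP.npy');s=cv2.imread('pics/scene0.png')
def fit(q): 
    f=least_squares(lambda a:np.hypot(q[:,0]-a[0],q[:,1]-a[1])-a[2],[*q.mean(0)[:2],.04],loss='soft_l1',f_scale=.002);return f.x.round(4),len(q)
def box(P,c,r,z0,z1):
    q=P.reshape(-1,3);m=(np.hypot(q[:,0]-c[0],q[:,1]-c[1])<r)&(q[:,2]>z0)&(q[:,2]<z1);return q[m]
print('table z',np.nanmedian(P[300:340,480:560,2]))
for n,X in(('top',P),('scene',S)):
    q=box(X,(.55,.28),.09,.08,.13);print(n,'pot rim',fit(q),np.percentile(q[:,2],[5,50,95]).round(3))
    for z0,z1 in((.012,.022),(.032,.046)):
        q=box(X,(.43,.05),.055,z0,z1);print(n,'lid',z0,fit(q) if len(q)>8 else len(q))
    q=box(X,(.554,-.016),.03,.026,.04);print(n,'tablet',fit(q) if len(q)>5 else len(q),q.mean(0).round(3))
# mask-based lid: ellipse edges via contour of disc : grey vs table
hsv=cv2.cvtColor(p,cv2.COLOR_BGR2HSV)
w=((hsv[...,1]<40)&(hsv[...,2]>200)).astype('uint8')
for (u,v) in((285,305),(274,290),(300,320),(240,275),(258,303),(305,243)): print((u,v),hsv[v,u],p[v,u])
# white tablet
g=p[225:262,285:325].min(2);yy,xx=np.nonzero(g>195);print('tab px',xx.mean()+285,yy.mean()+225,len(xx),onz('top',xx.mean()+285,yy.mean()+225,.031).round(4))
# black sleeves & jaws
k=(hsv[...,2]<45)[220:345,380:470].astype('uint8')
n,l,st,ce=cv2.connectedComponentsWithStats(k)
for i in range(1,n):
    if st[i,4]>8: 
        u,v=ce[i]+[380,220]; print('blk',st[i],(u.round(1),v.round(1)),onz('top',u,v,.027).round(4),P[int(round(v)),int(round(u))].round(3))
# orange/pink discs
for nm,lo,hi in(('orange',(5,180,80),(12,255,255)),('pink',(165,110,80),(178,255,255))):
    n,l,st,ce=cv2.connectedComponentsWithStats(cv2.inRange(hsv,lo,hi))
    for i in range(1,n):
        if st[i,4]>150: print(nm,ce[i].round(),onz('top',*ce[i],.017).round(3))
E
```

```text
table z -0.000491994228040471
top pot rim (array([0.5455, 0.2563, 0.0373]), 321) [0.081 0.093 0.101]
top lid 0.012 (array([0.4256, 0.054 , 0.0296]), 361)
top lid 0.032 (array([0.4257, 0.0525, 0.0216]), 26)
top tablet (array([ 0.5515, -0.0175,  0.0111]), 95) [ 0.554 -0.015  0.03 ]
scene pot rim (array([0.5462, 0.2571, 0.0375]), 504) [0.081 0.091 0.1  ]
scene lid 0.012 (array([0.4252, 0.0532, 0.0248]), 368)
scene lid 0.032 (array([0.4256, 0.0535, 0.0211]), 126)
scene tablet (array([ 0.551 , -0.0177,  0.011 ]), 71) [ 0.549 -0.019  0.03 ]
(285, 305) [ 14  28 139] [124 131 139]
(274, 290) [ 13  28 148] [132 139 148]
(300, 320) [ 15  28 180] [160 170 180]
(240, 275) [ 14  31 183] [161 171 183]
(258, 303) [ 11  28 144] [128 134 144]
(305, 243) [ 17  25 192] [173 184 192]
tab px nan nan 0 [nan nan nan]
blk [52 10  3 12 28] (np.float64(433.1), np.float64(235.3)) [ 0.573  -0.3042  0.027 ] [ 0.575 -0.307  0.017]
blk [18 14  4 11 21] (np.float64(399.1), np.float64(239.0)) [ 0.5643 -0.2264  0.027 ] [ 0.565 -0.227  0.022]
blk [51 48  5 26 76] (np.float64(433.1), np.float64(280.7)) [ 0.4708 -0.3002  0.027 ] [ 0.47  -0.3    0.026]
blk [29 51  7 26 60] (np.float64(412.1), np.float64(283.0)) [ 0.4658 -0.2529  0.027 ] [ 0.466 -0.254  0.022]
orange [252. 245.] [0.552 0.103 0.017]
orange [344. 338.] [ 0.348 -0.101  0.017]
pink [355. 263.] [ 0.51  -0.127  0.017]
pink [210. 314.] [0.397 0.192 0.017]<stdin>:19: RuntimeWarning: Mean of empty slice.
  ret = ret.dtype.type(ret / rcount)
```

```bash
cat >> h.py <<'E'
from scipy.spatial.transform import Rotation as Ro
def go(target,yang=None):
    "travel and twist from the measured pose to a world TCP target (tool down), tool y at world angle yang"
    s=manip.sense();w,x,y,z=s['eef_rot'];R=Ro.from_quat([x,y,z,w]).as_matrix()
    t=R.T@(np.array(target)-s['position']);a=np.arctan2(R[1,1],R[0,1]);tw=None
    if yang is not None: tw=-(((yang-a+np.pi/2)%np.pi)-np.pi/2)
    print('pos',s['position'].round(4),'yang',a.round(3),'tilt',R[:,2].round(3),'q',s['q'].round(2),'w',round(s['gripper_width'],4),'gf',round(s['grip_force'],1),'ft',s['ft_force'].round(1),'t',s['time'])
    print('travel',t.round(4),'twist',tw)
E
python3 - <<'E'
from h import *
go((.4256,.053,.17))
p=cv2.imread('pics/top0.png');g=cv2.cvtColor(p,cv2.COLOR_BGR2GRAY)
c=p[232:254,293:317];print(cv2.cvtColor(c,cv2.COLOR_BGR2GRAY)[::2,::2])
hsv=cv2.cvtColor(c,cv2.COLOR_BGR2HSV);m=((hsv[...,1]<75)).astype('uint8');yy,xx=np.nonzero(m);print(hsv[::2,::2,1])
E
```

```text
pos [0.2133 0.64   0.2913] yang 1.249 tilt [-0.001 -0.002 -1.   ] q [-1.28  0.47 -0.05  1.53  0.02  1.14 -0.08] w 0.0869 gf 0.0 ft [ 0.6 -0.6 -0.2] t 0.1
travel [-0.387  -0.4895  0.1222] twist None
[[ 82  73  96  96  90  92  97  93  97  98  99  95]
 [102  94 101 110 109 108 102 101  92  89  94  96]
 [ 95  96  97 100 115 120 126 129 113 102 103  71]
 [ 76  89  94 119 109  96 100 100 118 108 102  96]
 [ 87 103 111 117 114 163 170 128  83 124  98  98]
 [101 100 110  90 166 184 186 178 104 124  88  90]
 [ 93  95 101  79 155 186 185 176  98 119  87  81]
 [ 92  97  96 105 104 149 159 131  86 109 100  99]
 [111 108 106 108 100  90  84  91 106  91  97 101]
 [100  98  83  77  91  99 100  97 103  80  75  81]
 [ 92  95  85  68  66  68  72  89  82  93  88  84]]
[[147 107  57  83 116 131 142 150 147 150 152 153]
 [146 135  98  76  50  44  50  58 102 128 137 147]
 [149 148 151 141 103  86  70  59  61  48  55 142]
 [140 124 132  76 107 119 105 110  92 127 131 150]
 [124  50  46  43  49  33  29  44 113  78 150 149]
 [145 138  85  71  25  23  22  23  47  50 132 147]
 [147 148  88 129  44  21  23  25  60  46 129 150]
 [ 68  91  74  94 112  37  33  72 114  57 144 150]
 [ 89  69  42  42  58  60  84  95  59 112 148 146]
 [148 143 134 104  65  43  39  51  35 113 151 143]
 [142 149 142 140 143 127 129 132 109 139 145 106]]
```

>>> drive_tool --fingers '[0,0,0,0,0]' --pt "-0.0387 -0.049 0.005" --pt "-0.077 -0.098 0.01" --pt "-0.116 -0.147 0.015" --pt "-0.155 -0.196 0.02" --pt "-0.19 -0.24 0.03" --twist '[0,0,0,0,0]'

```text
time: 0.72
position: [0.3185, 0.3503, 0.2622]
eef_rot: [0.0, 0.161, 0.987, 0.0]
ft_force: [0.2, -0.1, -0.1]
gripper_width: 0.0869
grip_force: 0.0
```

>>> drive_tool --fingers '[0,0,0,0,0]' --pt "-0.0387 -0.049 0.005" --pt "-0.077 -0.098 0.02" --pt "-0.116 -0.147 0.03" --pt "-0.155 -0.196 0.05" --pt "-0.193 -0.245 0.07" --twist '[0,0,0,0,0]'

```text
time: 1.35
position: [0.4212, 0.065, 0.1945]
eef_rot: [0.001, 0.16, 0.987, 0.0]
ft_force: [0.9, 1.1, 0.3]
gripper_width: 0.0867
grip_force: 0.0
```

```bash
python3 -c "
from h import *
go((.4256,.053,.15))"
```

```text
pos [0.4212 0.065  0.1945] yang 1.249 tilt [ 0.001  0.001 -1.   ] q [-0.49  0.19  0.27  2.21 -0.07  0.74  1.08] w 0.0867 gf 0.0 ft [0.9 1.1 0.3] t 1.35
travel [-0.0079 -0.01    0.0445] twist None
```

>>> drive_tool --fingers '[0,0,0]' --pt "-0.004 -0.005 0.03" --pt "-0.004 -0.005 0.04" --pt "-0.004 -0.005 0.04" --twist '[0,0,0]'

```text
time: 1.72
position: [0.4225, 0.0614, 0.1544]
eef_rot: [-0.001, 0.159, 0.987, -0.0]
ft_force: [0.5, 0.1, 1.3]
gripper_width: 0.0872
grip_force: 0.0
```

```bash
python3 -c "
from h import *
go((.4256,.053,.092))"
```

```text
pos [0.4225 0.0614 0.1544] yang 1.251 tilt [-0.002 -0.    -1.   ] q [-0.46  0.27  0.26  2.24 -0.11  0.64  1.12] w 0.0872 gf 0.0 ft [0.5 0.1 1.3] t 1.725
travel [-0.0057 -0.007   0.0624] twist None
```

>>> drive_tool --fingers '[0,0,0,0,0]' --pt "-0.0057 -0.007 0.0" --pt "-0.0057 -0.007 0.02" --pt "-0.0057 -0.007 0.04" --pt "-0.0057 -0.007 0.0525" --pt "-0.0057 -0.007 0.0525" --twist '[0,0,0,0,0]'

```text
time: 2.35
position: [0.4261, 0.0523, 0.1021]
eef_rot: [-0.0, 0.16, 0.987, -0.0]
ft_force: [-0.8, 0.0, -0.5]
gripper_width: 0.0873
grip_force: 0.0
```

```bash
python3 -c "
from h import *
go((.4256,.053,.092))"
```

```text
pos [0.4261 0.0523 0.1021] yang 1.249 tilt [-0.001 -0.    -1.   ] q [-0.41  0.37  0.23  2.27 -0.17  0.51  1.2 ] w 0.0873 gf 0.0 ft [-0.8  0.  -0.5] t 2.35
travel [0.0007 0.0005 0.0101] twist None
```

>>> drive_tool --fingers '[0,110,180,180,180]' --pt "0 0 0.011" --pt "0 0 0.011" --pt "0 0 0.011" --pt "0 0 0.011" --pt "0 0 0.011" --twist '[0,0,0,0,0]' --squeeze 15

```text
time: 2.98
position: [0.4263, 0.0523, 0.0915]
eef_rot: [0.0, 0.16, 0.987, 0.0]
ft_force: [0.3, -0.7, -0.0]
gripper_width: 0.0544
grip_force: 0.0
```

>>> drive_tool --fingers '[180,180,180,180]' --pt "0 0 0" --pt "0 0 0" --pt "0 0 -0.03" --pt "0 0 -0.06" --twist '[0,0,0,0]'

```text
time: 3.48
position: [0.4256, 0.0521, 0.1516]
eef_rot: [-0.001, 0.16, 0.987, -0.0]
ft_force: [0.1, -1.1, 0.0]
gripper_width: 0.0418
grip_force: 14.8
```

```bash
python3 -c "
from h import *
go((.546,.2567,.27))"
```

```text
pos [0.4256 0.0521 0.1516] yang 1.249 tilt [-0.002 -0.001 -1.   ] q [-0.45  0.28  0.27  2.24 -0.12  0.64  1.15] w 0.0418 gf 14.8 ft [ 0.1 -1.1  0. ] t 3.475
travel [-0.0493  0.2321 -0.1187] twist None
```

>>> drive_tool --fingers '[180,180,180,180,180]' --pt "0 0.02 -0.045" --pt "-0.01 0.07 -0.07" --pt "-0.025 0.125 -0.08" --pt "-0.04 0.18 -0.08" --pt "-0.049 0.232 -0.08" --twist '[0,0,0,0,0]'

```text
time: 4.1
position: [0.5468, 0.2582, 0.2311]
eef_rot: [0.0, 0.16, 0.987, -0.0]
ft_force: [0.6, 0.2, 0.1]
gripper_width: 0.042
grip_force: 14.8
```

>>> drive_tool --fingers '[180,180]' --pt "0 0 0" --pt "0 0 0" --twist '[0,0]'

```text
time: 4.35
position: [0.5454, 0.256, 0.2304]
eef_rot: [-0.001, 0.16, 0.987, -0.001]
ft_force: [-1.2, 0.1, -1.7]
gripper_width: 0.0419
grip_force: 14.8
```

```bash
python3 - <<'E'
from h import *
go((.546,.2567,.21))
from scipy.optimize import least_squares
t,td=manip.read_camera('top');s,sd=manip.read_camera('scene')
P=cloud('scene',sd).reshape(-1,3);np.save('s1.npy',sd);cv2.imwrite('pics/s1f.png',s)
def fit(q,r0=.04): 
    f=least_squares(lambda a:np.hypot(q[:,0]-a[0],q[:,1]-a[1])-a[2],[*q.mean(0)[:2],r0],loss='soft_l1',f_scale=.002);return f.x.round(4),len(q)
m=np.hypot(P[:,0]-.546,P[:,1]-.2567)<.06
for z0,z1 in((.03,.06),(.06,.09),(.085,.105),(.137,.147)):
    q=P[m&(P[:,2]>z0)&(P[:,2]<z1)];print(z0,fit(q) if len(q)>10 else len(q))
h=np.hstack([cv2.resize(s[110:240,160:300],(420,390),interpolation=2),cv2.resize(t[190:290,120:220],(380,390),interpolation=2)])
cv2.imwrite('pics/s1.png',h)
E
```

```text
pos [0.5454 0.256  0.2304] yang 1.249 tilt [-0.002 -0.002 -1.   ] q [-0.68  0.41  0.22  1.79 -0.11  0.95  0.84] w 0.0419 gf 14.8 ft [-1.2  0.1 -1.7] t 4.35
travel [-0.0004  0.0009  0.0204] twist None
0.03 (array([0.5467, 0.2578, 0.0373]), 380)
0.06 (array([0.5465, 0.2571, 0.0373]), 517)
0.085 (array([0.5462, 0.2571, 0.0375]), 398)
0.137 (array([0.5436, 0.255 , 0.0301]), 43)
```

View pics/s1.png

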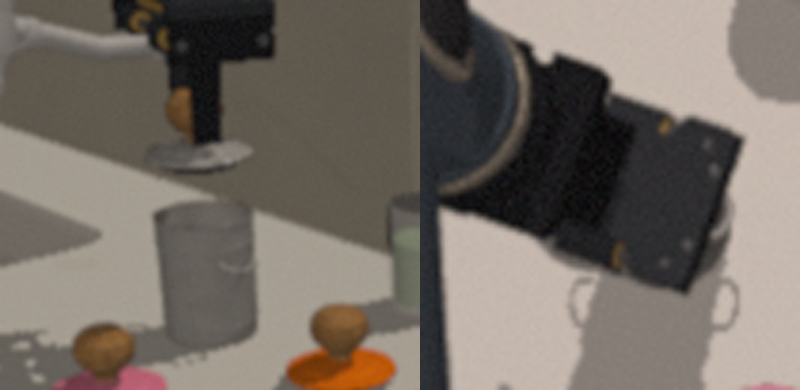

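The scene crop shows the lid level in the grip above the pot, with its disc edges at crop x 145–253 and the rim at 155–255. I'll refine the offset between lid and pot.

```bash
python3 - <<'E'
from h import *
from scipy.optimize import least_squares
sd=np.load('s1.npy');C=cloud('scene',sd);P=C.reshape(-1,3)
m=np.hypot(P[:,0]-.546,P[:,1]-.2567)<.06
def fitr(q,r): 
    f=least_squares(lambda a:np.hypot(q[:,0]-a[0],q[:,1]-a[1])-r,[.546,.257],loss='soft_l1',f_scale=.002);return f.x.round(4),np.std(f.fun).round(4)
q=P[m&(P[:,2]>.03)&(P[:,2]<.09)];print('pot r39.5',fitr(q,.0395))
# silhouettes in scene: pixel column extents -> tangent ray midplanes
def mid(z0,z1,zr):
    k=(np.hypot(C[...,0]-.546,C[...,1]-.2567)<.065)&(C[...,2]>z0)&(C[...,2]<z1)
    rows=np.nonzero(k.sum(1)>15)[0];out=[]
    best=[(np.nonzero(k[r])[0].min(),np.nonzero(k[r])[0].max(),r) for r in rows]
    return best
for nm,z0,z1 in(('pot',.03,.09),('disc',.134,.156)):
    for a,b,r in mid(z0,z1,0)[::2 if nm=='disc' else 6]:
        l=ray('scene',a-.5,r)[1];R=ray('scene',b+.5,r)[1]; u=lambda d:np.arctan2(d[1],d[0])
        o=ray('scene',a,r)[0]; ang=(u(l)+u(R))/2; 
        # signed lateral distance of (.546,.257) from the mid-ray (plus= point left of ray)
        d=np.array([.546,.257])-o[:2];lat=-np.sin(ang)*d[0]+np.cos(ang)*d[1]
        print(nm,r,a,b,'lat mm',(lat*1e3).round(1),'width mm',(2*np.hypot(*d)*np.sin((u(l)-u(R))/2)*1e3).round(1))
E
```

```text
pot r39.5 (array([0.5479, 0.2592]), np.float64(0.0031))
pot 181 219 240 lat mm 5.3 width mm 50.5
pot 191 212 244 lat mm 0.2 width mm 76.1
pot 197 213 245 lat mm 1.4 width mm 76.6
pot 203 213 244 lat mm -0.9 width mm 74.6
pot 209 214 244 lat mm -0.8 width mm 72.6
disc 158 211 242 lat mm 2.6 width mm 71.9
disc 160 208 243 lat mm 0.1 width mm 80.9
disc 162 208 242 lat mm -1.4 width mm 78.8
disc 164 210 238 lat mm -4.1 width mm 65.3
disc 166 215 234 lat mm -3.5 width mm 45.2
```

>>> drive_tool --fingers '[180,180,180,180,180]' --pt "-0.0006 0.002 0.02" --pt "-0.0006 0.002 0.033" --pt "-0.0006 0.002 0.037" --pt "-0.0006 0.002 0.041" --pt "-0.0006 0.002 0.041" --twist '[0,0,0,0,0]'

```text
time: 5.08
position: [0.5472, 0.2585, 0.1904]
eef_rot: [-0.0, 0.16, 0.987, 0.0]
ft_force: [-0.3, 0.1, -1.1]
gripper_width: 0.042
grip_force: 14.8
```

>>> drive_tool --fingers '[180,180,180,180]' --pt "0 0 0.002" --pt "0 0 0.004" --pt "0 0 0.005" --pt "0 0 0.005" --twist '[0,0,0,0]'

```text
time: 5.58
position: [0.5472, 0.2585, 0.1852]
eef_rot: [-0.0, 0.16, 0.987, -0.0]
ft_force: [0.3, -0.3, -1.3]
gripper_width: 0.0418
grip_force: 14.8
```

>>> drive_tool --fingers '[180,180,180,180,180]' --pt "0 0 0.001" --pt "0 0 0.002" --pt "0 0 0.003" --pt "0 0 0.003" --pt "0 0 0.003" --twist '[0,0,0,0,0]'

```text
time: 6.2
position: [0.5475, 0.2586, 0.1837]
eef_rot: [0.0, 0.16, 0.987, 0.0]
ft_force: [-1.2, -1.0, 7.5]
gripper_width: 0.0424
grip_force: 15.1
```

>>> drive_tool --fingers '[180,100,0,0,0]' --pt "0 0 -0.001" --pt "0 0 -0.001" --pt "0 0 -0.001" --pt "0 0 -0.001" --pt "0 0 -0.001" --twist '[0,0,0,0,0]'

```text
time: 6.82
position: [0.5472, 0.2586, 0.1832]
eef_rot: [-0.0, 0.16, 0.987, 0.0]
ft_force: [0.6, -1.0, 0.4]
gripper_width: 0.0742
grip_force: 0.0
```

>>> drive_tool --fingers '[0,0,0,0,0]' --pt "0 0 -0.02" --pt "0 0 -0.06" --pt "0.0 -0.03 -0.09" --pt "0 -0.08 -0.09" --pt "0 -0.13 -0.09" --twist '[0,0,0,0,0]'

```text
time: 7.45
position: [0.5058, 0.134, 0.2738]
eef_rot: [0.001, 0.16, 0.987, 0.0]
ft_force: [0.4, -1.1, -0.5]
gripper_width: 0.087
grip_force: 0.0
```

```bash
python3 - <<'E'
from h import *
go((.468,-.2765,.17),np.pi/2+.108)
s,sd=manip.read_camera('scene');t,td=manip.read_camera('top');P=cloud('scene',sd).reshape(-1,3);Q=cloud('top',td).reshape(-1,3)
for n,P in(('scene',P),('top',Q)):
    m=np.hypot(P[:,0]-.547,P[:,1]-.2585)<.06
    for z0,z1 in((.1,.118),(.125,.14),(.14,.16)):
        q=P[m&(P[:,2]>z0)&(P[:,2]<z1)];print(n,z0,len(q),q.mean(0).round(4),np.percentile(q[:,2],[5,50,98]).round(4) if len(q) else '')
h=np.hstack([cv2.resize(s[110:240,160:300],(420,390),interpolation=2),cv2.resize(t[215:275,275:335],(380,390),interpolation=2)])
cv2.imwrite('pics/s2.png',h);cv2.imwrite('pics/t2f.png',t)
E
```

```text
pos [0.5058 0.134  0.2738] yang 1.25 tilt [ 0.001  0.    -1.   ] q [-0.57  0.24  0.27  1.93 -0.08  0.98  0.99] w 0.087 gf 0.0 ft [ 0.4 -1.1 -0.5] t 7.45
travel [-0.0936 -0.4015  0.1036] twist -0.42914094572646944
scene 0.1 321 [0.5376 0.2456 0.1059] [0.1014 0.1053 0.1155]
scene 0.125 110 [0.5371 0.2442 0.1334] [0.126  0.134  0.1395]
scene 0.14 106 [0.5403 0.2489 0.1458] [0.1407 0.1456 0.151 ]
top 0.1 0 [nan nan nan] 
top 0.125 0 [nan nan nan] 
top 0.14 0 [nan nan nan] <stdin>:7: RuntimeWarning: Mean of empty slice.
  ret = um.true_divide(
```

View pics/s2.png

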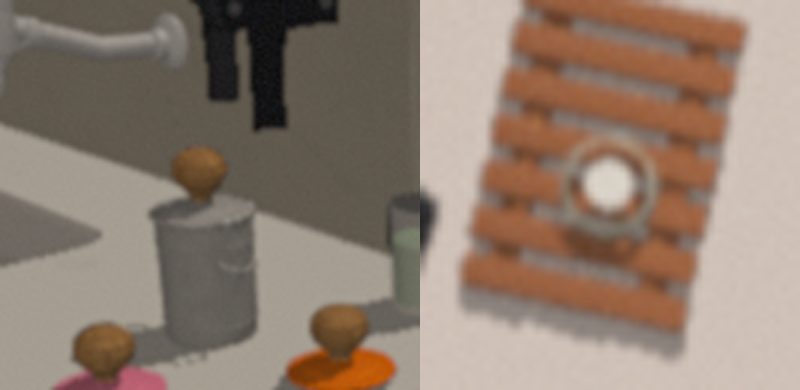

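The lid is home: the knob top reads 0.151 m against 0.152 expected, and the disc is flat on the rim. The tablet's ring is centred at top pixel (304.8,243.5). Next, the tongs.

>>> drive_tool --fingers '[0,0,0,0,0]' --pt "-0.012 -0.053 0" --pt "-0.024 -0.106 0" --pt "-0.037 -0.159 0" --pt "-0.05 -0.212 0.0" --pt "-0.062 -0.265 0" --twist '[-0.1,-0.2,-0.3,-0.4,-0.429]'

```text
time: 8.18
position: [0.4813, -0.1371, 0.2735]
eef_rot: [0.001, -0.055, 0.999, 0.0]
ft_force: [1.4, -0.3, 0.2]
gripper_width: 0.0873
grip_force: 0.0
```

```bash
python3 - <<'E'
from h import *
go((.468,-.2765,.15),np.pi/2+.108)
t,td=manip.read_camera('top');cv2.imwrite('pics/t3f.png',t)
print('tablet',onz('top',304.84,243.46,.031).round(4))
E
```

```text
pos [ 0.4813 -0.1371  0.2735] yang 1.68 tilt [ 0.001  0.    -1.   ] q [-0.13  0.2   0.38  1.98 -0.09  0.97  1.97] w 0.0873 gf 0.0 ft [ 1.4 -0.3  0.2] t 8.175
travel [ 0.0286 -0.1372  0.1235] twist 0.0012583911224806066
tablet [ 0.5528 -0.0158  0.031 ]
```

>>> drive_tool --fingers '[0,0,0,0,0]' --pt "0.01 -0.046 0.02" --pt "0.019 -0.092 0.05" --pt "0.0286 -0.137 0.09" --pt "0.0286 -0.137 0.12" --pt "0.0286 -0.137 0.1235" --twist '[0,0,0,0,0]'

```text
time: 8.85
position: [0.4665, -0.2743, 0.1477]
eef_rot: [-0.002, -0.053, 0.999, 0.001]
ft_force: [0.2, 0.8, -0.7]
gripper_width: 0.0868
grip_force: 0.0
```

```bash
python3 - <<'E'
from h import *
go((.468,-.2765,.075),np.pi/2+.108)
E
```

```text
pos [ 0.4665 -0.2743  0.1477] yang 1.677 tilt [-0.004  0.002 -1.   ] q [ 0.15  0.45  0.39  2.   -0.25  0.74  2.37] w 0.0868 gf 0.0 ft [ 0.2  0.8 -0.7] t 8.85
travel [-0.0015 -0.0025  0.0727] twist -0.0013113162247226917
```

>>> drive_tool --fingers '[0,0,0,0,0]' --pt "-0.001 -0.002 0.02" --pt "-0.001 -0.002 0.045" --pt "-0.001 -0.002 0.065" --pt "-0.001 -0.002 0.073" --pt "-0.001 -0.002 0.073" --twist '[0,0,0,0,0]'

```text
time: 9.48
position: [0.4693, -0.2765, 0.0773]
eef_rot: [0.0, -0.054, 0.999, 0.0]
ft_force: [0.2, -0.2, -0.6]
gripper_width: 0.0868
grip_force: 0.0
```

```bash
python3 - <<'E'
from h import *
go((.468,-.2765,.074),np.pi/2+.108)
E
```

```text
pos [ 0.4693 -0.2765  0.0773] yang 1.679 tilt [ 0.001  0.    -1.   ] q [ 0.2   0.56  0.33  2.03 -0.31  0.59  2.43] w 0.0868 gf 0.0 ft [ 0.2 -0.2 -0.6] t 9.475
travel [0.0012 0.0001 0.0033] twist 0.0002539035649615773
```

>>> drive_tool --fingers '[0,60,115,115,115]' --pt "0.001 0 0.003" --pt "0.001 0 0.003" --pt "0.001 0 0.003" --pt "0.001 0 0.003" --pt "0.001 0 0.003" --twist '[0,0,0,0,0]' --squeeze 20

```text
time: 10.1
position: [0.4677, -0.2772, 0.0739]
eef_rot: [0.0, -0.054, 0.999, -0.0]
ft_force: [0.1, 0.5, 0.2]
gripper_width: 0.0549
grip_force: 3.5
```

>>> drive_tool --fingers '[115,115]' --pt "0 0 0" --pt "0 0 0" --twist '[0,0]'

```text
time: 10.35
position: [0.4678, -0.2771, 0.0739]
eef_rot: [0.0, -0.054, 0.999, -0.0]
ft_force: [-0.4, 0.6, 0.4]
gripper_width: 0.0484
grip_force: 4.5
```

>>> drive_tool --fingers '[128,128,128,128,128]' --pt "0 0 0" --pt "0 0 -0.005" --pt "0 0 -0.02" --pt "0 0 -0.05" --pt "0 0 -0.07" --twist '[0,0,0,0,0]'

```text
time: 10.98
position: [0.4677, -0.2774, 0.1458]
eef_rot: [0.001, -0.053, 0.999, -0.0]
ft_force: [0.2, -0.3, -0.2]
gripper_width: 0.0434
grip_force: 5.0
```

```bash
python3 - <<'E'
from h import *
go((.45,-.0158,.15),np.pi/2)
s,sd=manip.read_camera('scene');t,td=manip.read_camera('top')
np.save('sd3.npy',sd);np.save('td3.npy',td)
cv2.imwrite('pics/s3f.png',s);cv2.imwrite('pics/t3f.png',t)
h=np.hstack([cv2.resize(s[170:400,300:530],(400,400),interpolation=2),cv2.resize(t[220:345,360:485],(400,400),interpolation=2)])
cv2.imwrite('pics/s3.png',h)
E
```

```text
pos [ 0.4677 -0.2774  0.1458] yang 1.678 tilt [ 0.001 -0.001 -1.   ] q [ 0.15  0.45  0.39  2.   -0.25  0.73  2.38] w 0.0434 gf 5.0 ft [ 0.2 -0.3 -0.2] t 10.975
travel [-0.0103  0.262  -0.0044] twist 0.10689245799303992
```

View pics/s3.png

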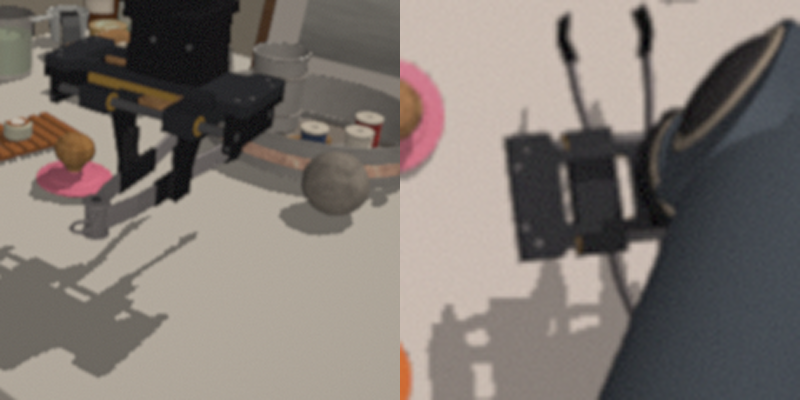

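```bash
python3 - <<'E'
from h import *
t=cv2.imread('pics/t3f.png');P=cloud('top',np.load('td3.npy'));S=cloud('scene',np.load('sd3.npy'))
g=t.max(2);k=(g<50).astype('uint8');k[:222]=0;k[241:]=0;k[:,:400]=0;k[:,450:]=0
n,l,st,ce=cv2.connectedComponentsWithStats(k);J=[]
for i in range(1,n):
    if st[i,4]>8:
        z=P[...,2][l==i];print(st[i],ce[i].round(1),'z',np.nanpercentile(z,[10,50,90]).round(3),onz('top',*ce[i],.102).round(4));J.append(onz('top',*ce[i],.102))
m=(J[0]+J[1])/2;d=m[:2]-np.array([.4677,-.2774]);print(m.round(4),d.round(4),np.hypot(*d),np.arctan2(d[1],d[0]))
# scene points: underside/top of jaw region and head
for nm,c,r in(('jaw',m,.05),('head',np.array([.4677,-.2774])-d/np.hypot(*d)*.1,.03)):
    q=S.reshape(-1,3);q=q[(np.hypot(q[:,0]-c[0],q[:,1]-c[1])<r)&(q[:,2]>.04)&(q[:,2]<.13)];print(nm,len(q),q.mean(0).round(3) if len(q) else '',np.percentile(q[:,2],[2,50,98]).round(3) if len(q) else '')
E
```

```text
[434 223   4  15  35] [435.9 229.5] z [0.093 0.099 0.104] [ 0.5726 -0.2904  0.102 ]
[410 226   4  13  27] [411.1 232.4] z [0.087 0.094 0.101] [ 0.566  -0.2376  0.102 ]
[ 0.5693 -0.264   0.102 ] [0.1016 0.0134] 0.10247032799360234 0.13120190441157223
jaw 173 [ 0.544 -0.278  0.085] [0.074 0.084 0.097]
head 493 [ 0.377 -0.293  0.089] [0.073 0.089 0.103]
```

The tongs are held level: jaws and head both span about z 0.073–0.103 m. The jaws are at top pixels (436,230) and (411,232), open about 52 mm. I'll carry them over the dish.

>>> drive_tool --fingers '[128,128,128,128,128]' --pt "0 0.015 -0.03" --pt "-0.002 0.06 -0.03" --pt "-0.005 0.115 -0.03" --pt "-0.008 0.17 -0.03" --pt "-0.01 0.215 -0.03" --twist '[0,0,0,0,0]'

```text
time: 11.7
position: [0.4537, -0.06, 0.1735]
eef_rot: [-0.0, -0.054, 0.999, 0.0]
ft_force: [0.7, 0.7, -1.6]
gripper_width: 0.0434
grip_force: 5.0
```

>>> drive_tool --fingers '[128,128,128,128]' --pt "0 0.02 0" --pt "0 0.033 0" --pt "0 0.033 0.03" --pt "0 0.033 0.03" --twist '[0,0,0,0]'

```text
time: 12.2
position: [0.4494, -0.0299, 0.1424]
eef_rot: [-0.002, -0.053, 0.999, -0.0]
ft_force: [0.4, 0.1, -1.6]
gripper_width: 0.0438
grip_force: 5.0
```

```bash
python3 - <<'E'
from h import *
go((.4512,-.0292,.09),np.pi/2+.108)
s,sd=manip.read_camera('scene');t,td=manip.read_camera('top')
np.save('sd4.npy',sd);np.save('td4.npy',td)
cv2.imwrite('pics/s4f.png',s);cv2.imwrite('pics/t4f.png',t)
h=np.hstack([cv2.resize(s[170:300,250:380],(400,400),interpolation=2),cv2.resize(t[200:300,260:360],(400,400),interpolation=2)])
cv2.imwrite('pics/s4.png',h)
E
```

```text
pos [ 0.4494 -0.0299  0.1424] yang 1.677 tilt [-0.005 -0.001 -1.   ] q [-0.32  0.33  0.35  2.21 -0.18  0.64  1.84] w 0.0438 gf 5.0 ft [ 0.4  0.1 -1.6] t 12.2
travel [-0.0021  0.0005  0.0524] twist -0.001847014997312657
```

View pics/s4.png

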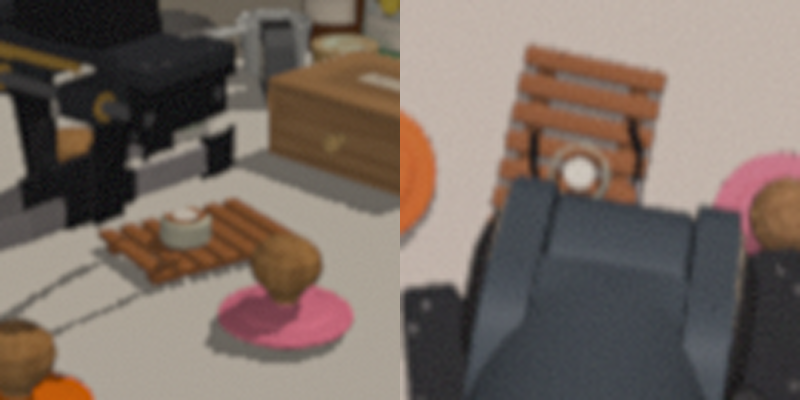

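```bash
python3 - <<'E'
from h import *
t=cv2.imread('pics/t4f.png');g=t.max(2);k=(g<60).astype('uint8');k[:225]=0;k[248:]=0;k[:,:288]=0;k[:,325:]=0
n,l,st,ce=cv2.connectedComponentsWithStats(k)
for i in range(1,n):
    if st[i,4]>6: print(st[i],ce[i].round(1),onz('top',*ce[i],.099).round(4))
for u,v in((293.5,238.5),(318.5,237.5)): print(onz('top',u,v,.099).round(4))
E
```

```text
[318 230   2   9  11] [318.4 234.3] [ 0.5618 -0.0446  0.099 ]
[293 234   1  11  11] [293. 239.] [0.5517 0.0077 0.099 ]
[0.5527 0.0067 0.099 ]
[ 0.555  -0.0449  0.099 ]
```

>>> drive_tool --fingers '[128,128,128,128,128]' --pt "-0.001 0.002 0.01" --pt "-0.001 0.002 0.025" --pt "-0.001 0.002 0.04" --pt "-0.001 0.002 0.05" --pt "-0.001 0.002 0.05" --twist '[0,0,0,0,0]'

```text
time: 12.92
position: [0.4511, -0.0274, 0.0928]
eef_rot: [-0.001, -0.053, 0.999, -0.0]
ft_force: [0.7, -0.3, -0.9]
gripper_width: 0.0435
grip_force: 5.0
```

```bash
python3 - <<'E'
from h import *
go((.4512,-.028,.09),np.pi/2+.108)
s,sd=manip.read_camera('scene');t,td=manip.read_camera('top')
h=np.hstack([cv2.resize(s[190:290,260:360],(400,400),interpolation=2),cv2.resize(t[210:270,275:335],(400,400),interpolation=2)])
cv2.imwrite('pics/s5.png',h)
E
```

```text
pos [ 0.4511 -0.0274  0.0928] yang 1.678 tilt [-0.002 -0.    -1.   ] q [-0.28  0.43  0.3   2.23 -0.25  0.52  1.89] w 0.0435 gf 5.0 ft [ 0.7 -0.3 -0.9] t 12.925
travel [-0.     -0.0006  0.0028] twist -0.0010243163091991914
```

View pics/s5.png

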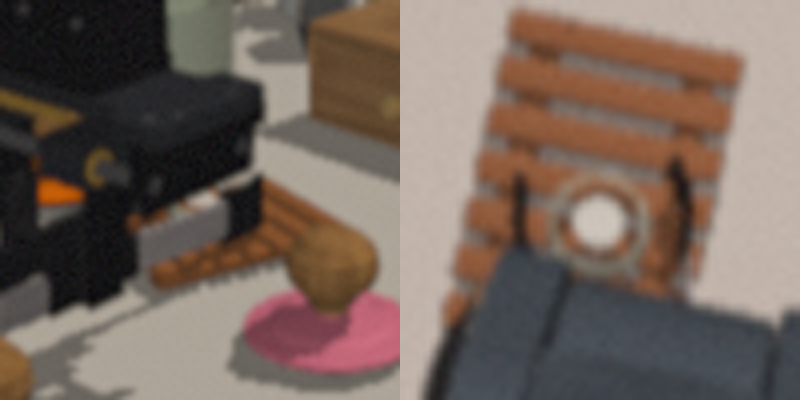

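The jaws straddle the tablet: in the top crop they sit at x 520 and 680, with the tablet centred at 600. I'll lower 2 mm and close.

>>> drive_tool --fingers '[128,138,146,155,165]' --pt "0.001 0 0.002" --pt "0.001 0 0.002" --pt "0.001 0 0.002" --pt "0.001 0 0.002" --pt "0.001 0 0.002" --twist '[0,0,0,0,0]' --squeeze 25

```text
time: 13.65
position: [0.4508, -0.0273, 0.0918]
eef_rot: [0.0, -0.054, 0.999, 0.0]
ft_force: [-0.5, 0.4, -1.9]
gripper_width: 0.0352
grip_force: 25.0
```

>>> drive_tool --fingers '[190,190,190,190]' --pt "0 0 0" --pt "0 0 0" --pt "0 0 0" --pt "0 0 0" --twist '[0,0,0,0]'

```text
time: 14.15
position: [0.4508, -0.0274, 0.0918]
eef_rot: [0.0, -0.054, 0.999, 0.0]
ft_force: [1.0, 0.1, -0.1]
gripper_width: 0.0358
grip_force: 25.0
```

>>> drive_tool --fingers '[190,190,190,190,190]' --pt "0 0 -0.005" --pt "0 0 -0.025" --pt "0 0 -0.06" --pt "0 0 -0.1" --pt "0 0 -0.14" --twist '[0,0,0,0,0]'

```text
time: 14.78
position: [0.4502, -0.0276, 0.2331]
eef_rot: [-0.0, -0.053, 0.999, -0.0]
ft_force: [0.8, 0.1, -2.2]
gripper_width: 0.0352
grip_force: 25.0
```

>>> drive_tool --fingers '[190,190,190,190]' --pt "0 0 -0.02" --pt "0 0 -0.03" --pt "0 0 -0.03" --pt "0 0 -0.03" --twist '[0,0,0,0]'

```text
time: 15.28
position: [0.4501, -0.0274, 0.2608]
eef_rot: [-0.001, -0.054, 0.999, -0.0]
ft_force: [-0.4, -0.0, -1.8]
gripper_width: 0.0354
grip_force: 25.0
```

```bash
python3 - <<'E'
from h import *
go((.4512,-.028,.09))
s,sd=manip.read_camera('scene');t,td=manip.read_camera('top')
P=cloud('top',td);print(P[200:250:6,305].round(3).tolist())
h=np.hstack([cv2.resize(s[60:280,180:400],(400,400),interpolation=2),cv2.resize(t[180:300,245:365],(400,400),interpolation=2)])
cv2.imwrite('pics/s6.png',h)
E
```

```text
pos [ 0.4501 -0.0274  0.2608] yang 1.678 tilt [-0.002 -0.    -1.   ] q [-0.4   0.13  0.41  2.1  -0.07  0.92  1.72] w 0.0354 gf 25.0 ft [-0.4 -0.  -1.8] t 15.275
travel [-0.0014 -0.0007  0.1708] twist None
[[0.659, -0.015, 0.001], [0.645, -0.015, -0.002], [0.63, -0.015, 0.002], [0.614, -0.016, 0.014], [0.6, -0.016, 0.012], [0.553, -0.018, 0.198], [0.488, -0.023, 0.518], [0.479, -0.023, 0.532], [0.471, -0.023, 0.537]]
```

View pics/s6.png

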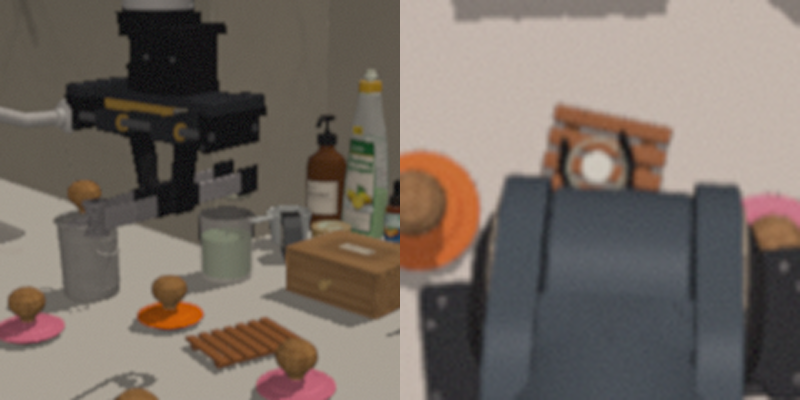

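The dish is empty, and the top view shows the tablet between the jaws at about (304,229). Its top reads z≈0.198 m and the sleeves measure 35.4 mm at 25 N. The lid is still on the pot, so I'm handing in.

```bash
python3 -c "
from workcell import manip
print(manip.sign_off())"
```

```text
the job is handed in; nothing more can be done
None
```

The lid sits fully home on the pot and has been released; the tongs are still squeezed on the tablet about 18 cm above the worktop, and I handed the job in at about 15 s of the 58 s allowed (no verdict came back).

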